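# Close and pin a dialysis cell, and hold it shut

### The job

The membrane cassette already lies in the open dialysis cell: swing the cell's upper half shut onto it, then take the orange-knobbed locating pin from its blue block and push it down through the front lugs of both halves, right up to its shoulder. The soft seal pushes the halves apart again, so finish still gripping the pin's knob and pressing it down, so that the cell stays squeezed fully shut for a colleague to put in the clamp screws. Leave the other things on the bench where they are.

Things in the scene. Friction and masses are not known exactly. Their poses are not given: they have to be found in the camera images.
- cell: Lower half of the hinged cell: aluminium block 120 x 170 mm, screwed down, top face (parting plane) 36 mm above the bench. Origin: centre of the underside; x points to the hinge side, y along the hinge, z up. In its pocket lies the white membrane cassette in its black frame, on a soft seal that gives 4 mm. A lug 46 mm wide stands out at -x with a 12 mm vertical hole.
- cell_hole (a point): Centre of the mouth of the 12 mm hole in the lower half's lug, in the top face: 78 mm from the cell's origin along -x, 36 mm up. The hole is 30 mm deep from here.
- lid_hinge (a point): Middle of the hinge axis, at x = +66 mm, 36 mm up in the cell's frame. The axis runs along the cell's y.
- lid (a joint): Angle of the upper half, rad: 0 = fully shut, larger = more open (front edge up and back towards the hinge), at most 1.5. The hinge is stiff and stays where left (about 3 N at the front edge moves it). Pressed below about 0.06 rad it squeezes the seal; let go, it springs back to 0.025 to 0.05 (4 to 7 mm open at the lug); about 8 N down at the lug shuts it, against a stop.
- lid_push (a point): Point on the outer face (top when shut) of the upper half, in the middle of its front aluminium bar (26 mm deep, 170 mm long), 108 mm from the hinge axis: a good place to push it shut. The upper half is 12 mm thick and 170 mm wide with a clear window; its lug ends 163 mm from the hinge.
- lid_hole (a point): Centre of the mouth of the 12.5 mm through hole in the upper half's lug, in its outer face, countersunk 3 mm wider all round; 144 mm from the hinge axis, 12.5 mm outside the parting plane. Shut, it is straight above cell_hole.
- pin: Loose locating pin, 74 mm long, about 70 g: steel shank 10 mm thick, 36 mm long with tapered nose (last 9 mm), a shoulder disc 34 mm across and 4 mm thick, above it an upright orange knob 22 mm thick, 34 mm high. Origin: tip of the nose; z points up to the knob. It stands upright in a hole of the blue block, shoulder on the block's top.
- pin_tip (a point): Tip of the pin's nose (the pin's origin).
- pin_shoulder (a point): Centre of the underside of the pin's shoulder, 36 mm above the tip.
- pin_block: Blue parking block, 90 x 46 x 45 mm, fixed to the bench, with two 12.5 mm holes through it, 42 mm apart along its x; the pin stands in the one at x = -21 mm. Origin: centre of the underside.
- clamp_screw_0: Bystander: chrome clamp screw, 27 mm across, 17 mm high, beside the cell. Origin at its underside.
- clamp_screw_1: Bystander: a second clamp screw of the same kind.
- vial_0: Bystander: glass vial, 24 mm across, 56 mm high. Origin at its underside.
- vial_1: Bystander: a second vial, with a black cap, 24 mm across, 56 mm high.
- spare_block: Bystander: clear acrylic block with four chrome screws, 254 x 41 x 68 mm. Origin at its underside.
- pin_grip (a point): Point on the pin's axis in its knob, the place to grip: 61 mm above the tip, 21 mm above the top of the shoulder disc, 13 mm below the knob's top.

How it is judged:
By the outcome, as a careful person would: the job done as asked, in the order asked, and still so for the second after the job is handed in, while the arm keeps its last pose, push and grip.
It also fails if it takes over 54 s, if anything falls off the work surface, if the arm or the gripper's body presses on something with over 40 N, if the wrist force passes 120 N, or if a joint passes its speed limit or range.

### The arm

A 7-joint arm with a two-finger parallel gripper is mounted at the origin on a cart in front of the work surface, level with it; the furniture and walls round the work are solid. World frame = base frame: x ahead of the robot, y to its left, z up, the work surface at z = 0. Lengths are in m, angles in rad, forces in N, time in s.
With the tool pointing down it reaches from about 0.4 to 0.85 m from the base axis. Payload 10.4 kg.
Tool frame: the origin (TCP) lies at the very end of the fingers, on their centre line; the grasp point (between the pads) lies 19 mm behind it; z points along the fingers, y is the direction in which the jaws open and shut (so a half turn about z gives the same grasp; the last joint's range is limited). The gripper opens to 87 mm and grips with 3 to 60 N. Pads are 19 mm wide; open, the fingers measure 117 mm over their backs; the gripper's body (75 mm by 190 mm) begins 51 mm behind the grasp point.
Start: joints at [-1.131, 0.332, -0.065, 1.46, 0.022, 1.35, -0.088], TCP at [0.279, 0.559, 0.196] pointing down, gripper open.
Joint ranges: [-2.6, 2.6], [-0.5, 2.12], [-1.47, 1.34], [0.16, 2.42], [-1.27, 4.41], [0.06, 2.06], [-2.6, 2.6]. Speed limits (rad/s): [2.22, 2.22, 2.79, 2.79, 3.14, 3.14, 3.14].

### API

Orientations are given as a unit quaternion [x, y, z, w].
In Python, from bench import read_state, camera, close_job gives the robot as it stands.
- The arm moves only by the shell command python3 -m inch 'ROWS' [OPENING] [FORCE]. ROWS is JSON, a list of rows, each a list of 6 numbers: the shift along the tool's x, y, z as a fraction of full scale, then the turn, a rotation vector about the tool's x, y, z as a fraction of full scale. In form: [[tx, ty, tz, ax, ay, az], ...]. A call has 1 to 5 rows; each row shifts and turns the commanded pose from where the row before left it, along the tool's axes as they then stand; what a row does not reach is not made up. Full scale, the value 1, is 0.04 m for a shift and 120 degrees for a turn. A row lasts 1/8 s, in which the tool goes at most 62.5 mm and 10.7 degrees, less where a joint would pass 70% of its speed; a pose out of reach is approached as far as the arm can. A call with a number of a shift or a turn outside -1 to 1 is refused whole. A call with a gripper value outside its range is refused whole. OPENING is the opening, from -1 (shut) to 1 (fully open), so that 0 is half open, set as the call begins (- or left out, the last holds). The fingers move at their own pace and stop on an object; FORCE is the grip in N (left out, the last holds). Time passes only in rows, so rows that do not move let the fingers close. It gives the time, the measured TCP pose, the force and the opening at its end, in the units of the state.
- read_state(): the state, without advancing time (a new reading comes with each control period).
- camera(name): name is "side" or "top"; returns a dict with "img" (384x512x3 uint8, red, green, blue), "depth" (384x512 float32, m along the optical axis (not along the pixel's ray), 0 where there is no reading), "fx", "fy", "cx", "cy" (pixels), "position" and "orientation" of the camera in the world. Camera axes: x right, y down, z forward; pixel columns grow to the right and rows downward; lengths in m; the calibration is good to about 2 mm. A picture is of the moment at which its call begins.
- close_job(): hands the job in, once; it reports no verdict.
The state is a dict: "time": time; "joint_positions": joint angles; "joint_vel": joint speeds; "joint_torque": joint torques, N m; "ee_pos": TCP position; "eef_rot": TCP orientation; "ft_force": force on the tool from outside, world axes, zero at the start; "torque": the same for the moment, N m; "width": finger opening in m.
Only numpy, scipy, OpenCV 4.12 (cv2) and the standard library are available. Lean on these libraries where they do the work, as an engineer would, in place of code of your own. Each camera call takes 0.05 s, during which the arm holds its last target.

## Working session

There is one attempt and no reset: what is moved stays moved. The work goes in short steps, Python scripts to look and compute and a shell command to move; the robot and the scene stay as the last step left them, time stands still between calls to the robot, and variables do not carry over. Pictures are saved under pics/ and viewed, and the job is handed in when it is done.

```bash
ls; mkdir -p pics; python3 - <<'E'
from bench import *
import cv2,numpy as np,pickle
print(read_state())
for n in("side","top"):
    c=camera(n); pickle.dump(c,open(f"pics/{n}0.pkl","wb")); cv2.imwrite(f"pics/{n}0.png",cv2.cvtColor(c["img"],cv2.COLOR_RGB2BGR)); print({k:v for k,v in c.items() if k not in("img","depth")})
E
```

```text
pics
{'time': 0.0, 'joint_positions': array([-1.13057395,  0.33286506, -0.0647178 ,  1.46095228,  0.02158231,
        1.34990057, -0.08851462]), 'joint_vel': array([-1.00344589e-04, -5.80971572e-04,  1.39431335e-03,  1.71388602e-04,
        1.16741586e-03, -2.50267006e-04, -2.53467923e-05]), 'joint_torque': array([ 8.76369832e-04, -6.23266697e+01,  2.52487266e-02, -3.89883327e+01,
       -6.12802966e-02,  3.97888420e-02,  1.32743426e-04]), 'ee_pos': array([0.27884563, 0.55886428, 0.19485303]), 'eef_rot': array([ 2.29341757e-01,  9.73345697e-01, -7.00910403e-04, -1.42493451e-04]), 'ft_force': array([ 0.6959851 , -0.00143199, -0.77337816]), 'torque': array([-0.01934342, -0.01681825, -0.00903404]), 'width': 0.08721741722493095}
{'fx': 428.35775956934935, 'fy': 428.35775956934935, 'cx': 258.9668460207052, 'cy': 192.10836933001156, 'position': array([0.58860916, 1.16559133, 0.58160335]), 'orientation': array([ 0.00856252,  0.84324352, -0.53745895,  0.00221894])}
{'fx': 476.6612105867982, 'fy': 476.6612105867982, 'cx': 250.2256401850651, 'cy': 190.02801394912765, 'position': array([0.33087849, 0.10603815, 1.3078968 ]), 'orientation': array([-0.69397999,  0.71270943, -0.07268807,  0.07178775])}
```

View pics/side0.png

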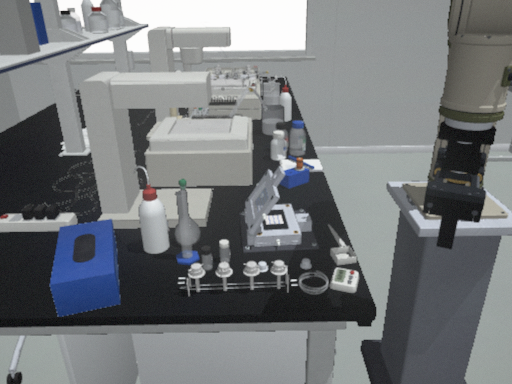

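View pics/top0.png

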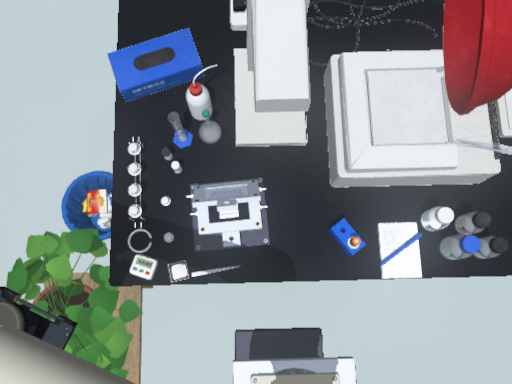

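The side view shows the open cell at about (273,222), with the lid standing up at (262,200) and the pin in its blue block at (295,172). The top view has the cell at (230,215), the lug towards the robot at (231,238), and the block at (347,236). I'll zoom in next.

```bash
cat > h.py <<'E'
import numpy as np,cv2,pickle
from scipy.spatial.transform import Rotation as R
def load(n): return pickle.load(open(f"pics/{n}.pkl","rb"))
def snap(n,tag):
    from bench import camera
    c=camera(n); pickle.dump(c,open(f"pics/{n}{tag}.pkl","wb")); return c
def ray(c,u,v):
    d=R.from_quat(c["orientation"]).apply([(u-c["cx"])/c["fx"],(v-c["cy"])/c["fy"],1.]); return np.array(c["position"]),d
def onz(c,u,v,z):
    p,d=ray(c,u,v); return p+d*(z-p[2])/d[2]
def dep(c,u,v):
    p,d=ray(c,u,v); return p+d*c["depth"][int(round(v)),int(round(u))]
def proj(c,P):
    q=R.from_quat(c["orientation"]).inv().apply(np.asarray(P)-c["position"]); return np.array([c["fx"]*q[0]/q[2]+c["cx"],c["fy"]*q[1]/q[2]+c["cy"]])
def tri(c1,u1,c2,u2):
    p,d=ray(c1,*u1);q,e=ray(c2,*u2)
    s=np.linalg.lstsq(np.c_[d,-e],q-p,rcond=None)[0]
    a=p+d*s[0];b=q+e*s[1]; return (a+b)/2,np.linalg.norm(a-b)
def crop(c,u0,v0,u1,v1,name,k=6):
    im=cv2.cvtColor(c["img"],cv2.COLOR_RGB2BGR)[v0:v1,u0:u1]
    cv2.imwrite(f"pics/{name}.png",cv2.resize(im,None,fx=k,fy=k,interpolation=cv2.INTER_CUBIC))
E
python3 - <<'E'
from h import *
t=load("top0");s=load("side0")
crop(t,180,170,280,260,"t_cell",7);crop(s,230,160,330,260,"s_cell",6);crop(t,320,205,380,265,"t_blk",9)
np.set_printoptions(precision=4,suppress=True)
for p in[(231,238),(230,210),(355,241),(347,236),(165,201),(168,237),(230,250)]:print(p,dep(t,*p),onz(t,*p,0.036))
E
```

```text
(231, 238) [0.4691 0.157  0.0014] [0.4655 0.1556 0.036 ]
(230, 210) [0.5183 0.1514 0.1745] [0.5412 0.157  0.036 ]
(355, 241) [ 0.4446 -0.1648  0.0804] [ 0.4487 -0.1746  0.036 ]
(347, 236) [ 0.4616 -0.1523  0.0452] [ 0.4626 -0.1542  0.036 ]
(165, 201) [0.5738 0.3358 0.0192] [0.5707 0.3328 0.036 ]
(168, 237) [0.4749 0.3273 0.0157] [0.4726 0.3238 0.036 ]
(230, 250) [0.4361 0.1602 0.0054] [0.4337 0.1589 0.036 ]
```

View pics/t_cell.png

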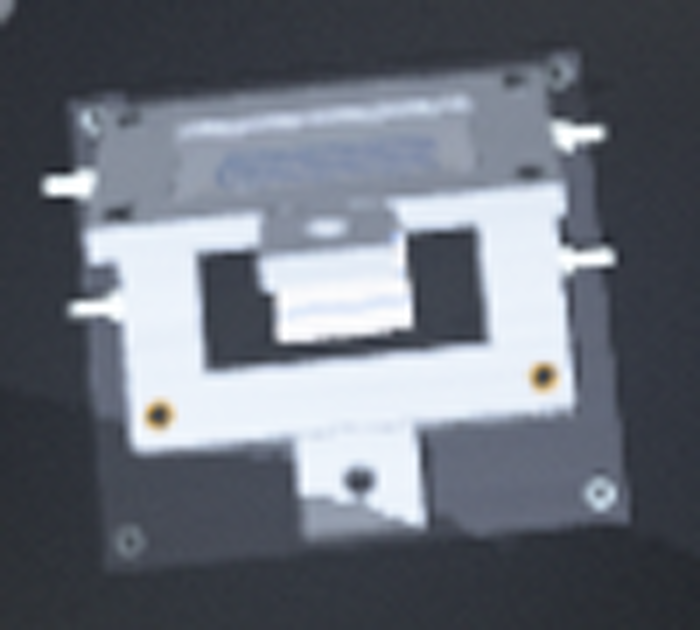

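View pics/s_cell.png

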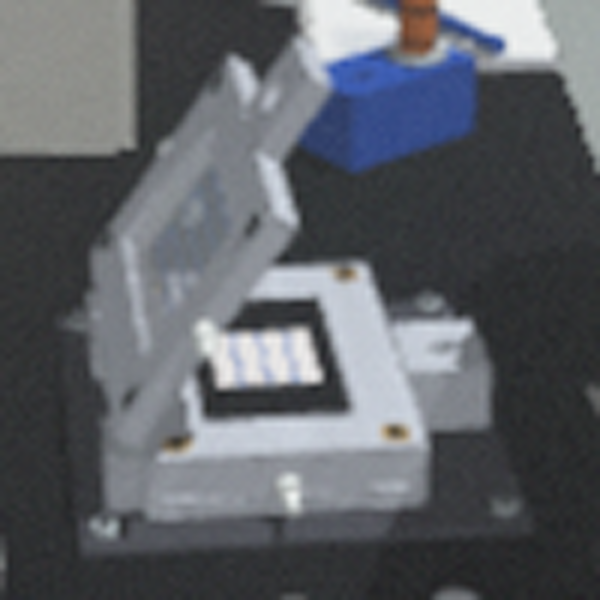

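View pics/t_blk.png

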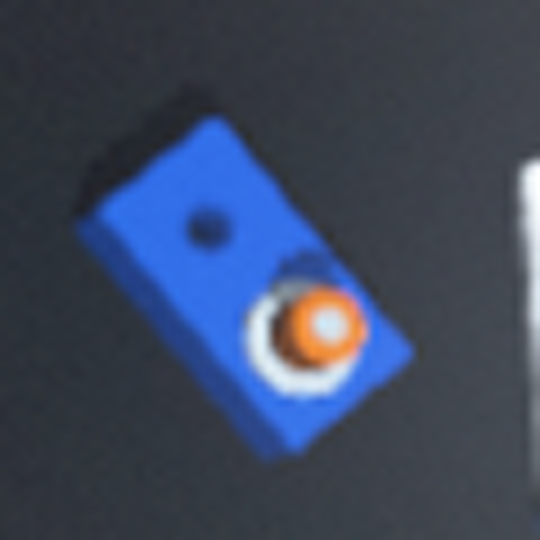

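```bash
python3 - <<'E'
from h import *
np.set_printoptions(precision=4,suppress=True)
t=load("top0");s=load("side0")
f=lambda x,y,k,u0,v0:((x+.5)/k-.5+u0,(y+.5)/k-.5+v0)
T=lambda x,y:f(x,y,7,180,170)
S=lambda x,y:f(x,y,6,230,160)
h=onz(t,*T(358,480),.036);print("cell hole",h, onz(s,*S(447,352),.036),tri(t,T(358,480),s,S(447,352)))
a=onz(t,*T(133,452),.036);b=onz(t,*T(576,408),.036)
print("front corners",a,b,np.linalg.norm(a-b)); yv=(a-b)[:2]/np.linalg.norm(a-b); print("y dir",yv,"yaw",np.arctan2(-yv[0],yv[1]))
x=np.array([yv[1],-yv[0]]); x=x  # x = y rotated -90
print("x dir",x,"frontmid",(a+b)/2, "hole rel frontmid",(h-(a+b)/2)[:2]@x,(h-(a+b)/2)[:2]@yv)
# gold inserts
g1=onz(t,*T(159,415),.036);g2=onz(t,*T(544,377),.036);d=(g1-g2)[:2];print("gold yaw",np.arctan2(-d[0],d[1]),np.linalg.norm(d),(g1+g2)/2)
print("hinge pt",h[:2]+x*.144)
# lid depth
c=t;H=h[:2]+x*.144
pts=[]
for px in [(330,160),(325,228),(250,160),(420,150),(180,150),(325,215)]:
    p=dep(t,*T(*px));rel=(p[:2]-H)@x;print(px,p,"r",np.hypot(rel,p[2]-.036),"ang",np.arctan2(p[2]-.036,-rel))
# full lid cloud
vv,uu=np.mgrid[170:260,180:280];P=np.array([dep(t,u,v) for u,v in zip(uu.ravel(),vv.ravel())])
L=P[(P[:,2]>.08)];rx=(L[:,:2]-H)@x;ry=(L[:,:2]-H)@yv
k=np.polyfit(-rx,L[:,2]-.036,1);print("lid fit slope ang",np.arctan(k[0]),k,"zmax",L[:,2].max(), "ry",ry.min(),ry.max(),"rx",rx.min(),rx.max())
B=lambda x,y:f(x,y,9,320,205)
k=onz(t,*B(328,323),.083);print("knob top",k)
m=t["img"].astype(int);o=(m[...,0]>180)&(m[...,2]<90)&(m[...,0]-m[...,2]>110);ys,xs=np.nonzero(o[205:265,320:380]);print(xs.mean()+320,ys.mean()+205)
print("hole2",onz(t,*B(210,229),.045), "shoulder",onz(t,*B(304,337),.049))
m=s["img"].astype(int);o=(m[...,0]-m[...,2]>60)&(m[...,0]>100);ys,xs=np.nonzero(o[150:185,285:315]);print("side",xs.min()+285,xs.max()+285,ys.min()+150,ys.max()+150)
for z in(.083,.049):print(proj(s,[k[0],k[1],z]))
crop(s,280,145,320,195,"s_pin",12)
E
```

```text
cell hole [0.4651 0.1564 0.036 ] [0.4636 0.1638 0.036 ] (array([0.4641, 0.1568, 0.0325]), np.float64(0.002782273819532426))
front corners [0.4781 0.2422 0.036 ] [0.4905 0.0724 0.036 ] 0.1701589864021435
y dir [-0.0727  0.9974] yaw 0.07276176891390594
x dir [0.9974 0.0727] frontmid [0.4843 0.1573 0.036 ] hole rel frontmid -0.01918719880290263 0.0005112106538882616
gold yaw 0.07233478667922849 0.14818071326776133 [0.4974 0.1582 0.036 ]
hinge pt [0.6087 0.1669]
(330, 160) [0.5768 0.162  0.1006] r 0.07217540318101638 ang 1.1074914955529387
(325, 228) [0.5415 0.1617 0.154 ] r 0.13590644911899952 ang 1.0519015370008329
(250, 160) [0.5795 0.1923 0.0908] r 0.06118391157963198 ang 1.1087695842607432
(420, 150) [0.5794 0.1287 0.1015] r 0.0729222927308391 ang 1.1164528902907427
(180, 150) [0.5861 0.2192 0.0807] r 0.04847105456496306 ang 1.1738328019202138
(325, 215) [0.5473 0.1619 0.1482] r 0.128021912760231 ang 1.0682057146217965
lid fit slope ang 1.3417372382197559 [ 4.2891 -0.1187] zmax 1.307896795869652 ry -0.1024786412978803 0.10125252814590434 rx -0.2815489434082654 -0.014914714382911337
knob top [ 0.4457 -0.1669  0.083 ]
355.22727272727275 241.0
hole2 [ 0.4779 -0.1425  0.045 ] shoulder [ 0.445  -0.1671  0.049 ]
side 297 302 158 166
[299.2001 158.0125]
[298.9287 167.5625]
```

```bash
python3 - <<'E'
from h import *
t=load("top0")
for n,p in dict(bench=(290,230),).items():print(dep(t,*p))
E
```

```text
[ 0.48678484 -0.00563779  0.00182925]
```

View pics/s_pin.png

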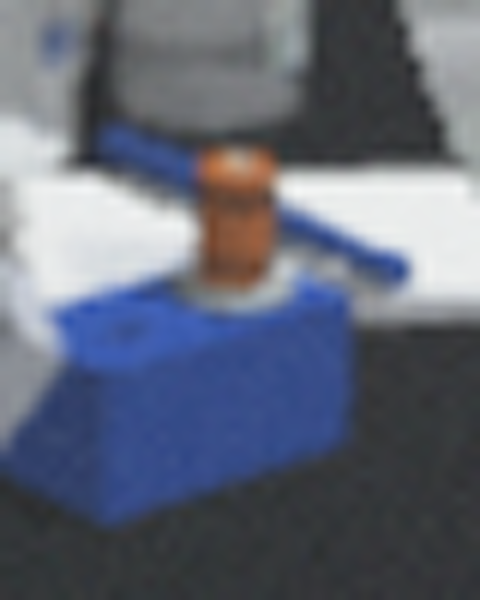

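```bash
cat >> h.py <<'E'
def go(x,y,z,yaw=0.0727):
    from bench import read_state
    s=read_state();q=R.from_quat(s["eef_rot"]);T=R.from_matrix(np.array([[-np.cos(yaw),-np.sin(yaw),0],[-np.sin(yaw),np.cos(yaw),0],[0,0,-1]]).T.T) if 0 else None
    ty=np.array([-np.sin(yaw),np.cos(yaw),0]);tz=np.array([0,0,-1.]);T=R.from_matrix(np.c_[np.cross(ty,tz),ty,tz])
    d=np.array([x,y,z])-s["ee_pos"]
    print("t",round(s["time"],2),"pos",s["ee_pos"].round(4),"F",s["ft_force"].round(1),"w",round(s["width"],4))
    print(" total shift/0.04 tool",(q.inv().apply(d)/.04).round(3)," turn/120deg",((q.inv()*T).as_rotvec()/np.radians(120)).round(4))
E
python3 -m inch '[[0,0,-0.5,0,0,-0.085],[0,0,-0.5,0,0,-0.085],[0,0,-0.4,0,0,-0.085]]' -1 20
python3 -c "
from h import *
go(.60,.166,.25)"
```

```text
time: 0.48
ee_pos: [0.279, 0.5592, 0.252]
eef_rot: [-0.039, 0.999, -0.0, -0.0]
ft_force: [0.0, 0.1, -0.2]
width: 0.0647
t 0.47 pos [0.279  0.5592 0.252 ] F [ 0.   0.1 -0.2] w 0.0647
 total shift/0.04 tool [ -7.244 -10.419   0.053]  turn/120deg [-0.0001 -0.0001  0.0021]
```

```bash
python3 -m inch '[[-0.7,-1,0,0,0,0],[-0.7,-1,0,0,0,0],[-0.7,-1,0,0,0,0],[-0.7,-1,0,0,0,0],[-0.7,-1,0,0,0,0]]'
python3 -m inch '[[-0.7,-1,0,0,0,0],[-0.7,-1,0,0,0,0],[-0.7,-1,0,0,0,0],[-0.7,-1,0,0,0,0],[-0.7,-1,0,0,0,0]]'
python3 - <<'E'
from h import *
go(.60,.166,.25)
s=snap("side","1");t=snap("top","1");crop(s,200,60,400,260,"s1",3)
H=np.array([.6087,.1669]);x=np.array([.9974,.0727])
from h import *
# side view: predict lid tip corners
yv=np.array([-.0727,.9974])
s0=load("side0")
for th in(.9,.95,1.0,1.05):
    o=[]
    for w in(-.023,.023):
        for off in(0,.012):
            r=-.163*np.cos(th)+off*np.sin(th);z=.036+.163*np.sin(th)+off*np.cos(th)
            o.append((proj(s0,np.r_[H+x*r+yv*w,z])-[229.5,159.5])*6)
    print(th,np.round(o).tolist())
E
```

```text
time: 1.1
ee_pos: [0.4336, 0.3682, 0.2514]
eef_rot: [-0.036, 0.999, -0.0, -0.0]
ft_force: [0.4, 0.5, -0.2]
width: 0.0153
time: 1.72
ee_pos: [0.5874, 0.1789, 0.2513]
eef_rot: [-0.036, 0.999, -0.0, -0.0]
ft_force: [0.5, 0.3, -1.7]
width: 0.0003
t 1.73 pos [0.5874 0.1789 0.2513] F [ 0.5  0.3 -1.7] w 0.0003
 total shift/0.04 tool [-0.29  -0.344  0.033]  turn/120deg [-0.     -0.0002 -0.0006]
0.9 [[344.0, 64.0], [323.0, 49.0], [360.0, 105.0], [338.0, 90.0]]
0.95 [[329.0, 54.0], [307.0, 40.0], [345.0, 95.0], [322.0, 80.0]]
1.0 [[314.0, 45.0], [291.0, 32.0], [329.0, 86.0], [305.0, 72.0]]
1.05 [[298.0, 36.0], [274.0, 24.0], [312.0, 77.0], [287.0, 64.0]]
```

View pics/s1.png

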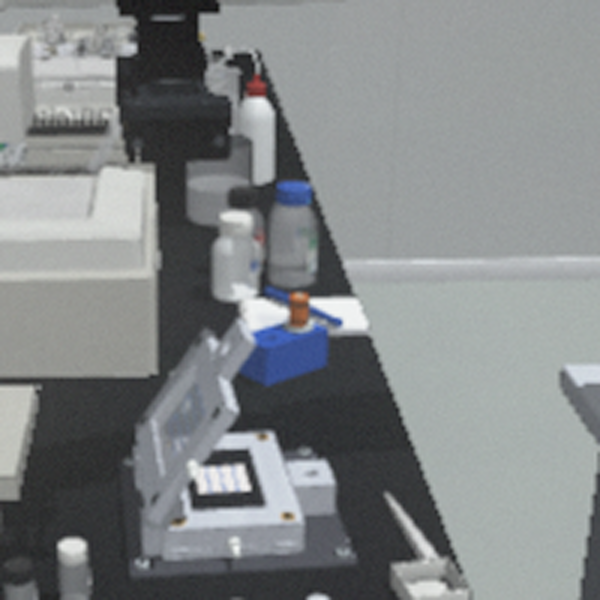

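```bash
python3 -m inch '[[-0.3,-0.32,0,0,0,0],[0,0,1,0,0,0],[0,0,1,0,0,0],[0,0,0.8,0,0,0],[0,0,0,0,0,0]]'
python3 - <<'E'
from h import *
go(.5987,.1662,.134)
s=snap("side","2");crop(s,200,60,360,260,"s2",3)
E
```

```text
time: 2.45
ee_pos: [0.598, 0.1684, 0.1372]
eef_rot: [-0.036, 0.999, -0.001, -0.002]
ft_force: [0.0, -0.4, 0.9]
width: 0.001
t 2.45 pos [0.598  0.1684 0.1372] F [ 0.  -0.4  0.9] w 0.001
 total shift/0.04 tool [-0.013 -0.057  0.08 ]  turn/120deg [-0.0005 -0.0023 -0.0001]
```

View pics/s2.png

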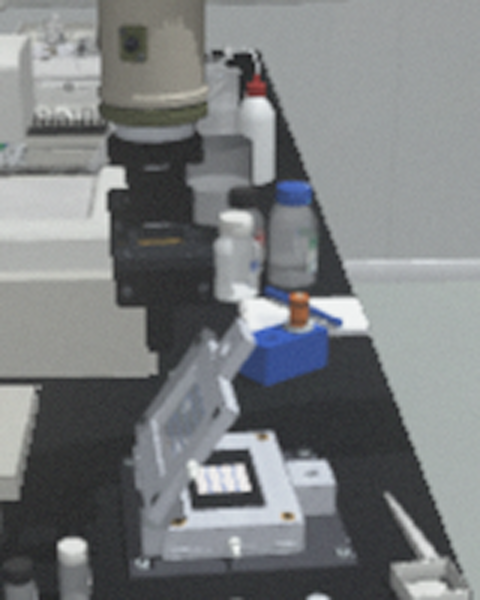

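```bash
python3 -m inch '[[0.4,0,0.08,0,0,0],[0.3,0,0,0,0,0],[0.35,0,0.21,0,0,0],[0.31,0,0.25,0,0,0],[0,0,0,0,0,0]]'
python3 - <<'E'
from h import *
go(.5987,.1662,.134)
s=snap("side","3");crop(s,200,60,360,260,"s3",3)
E
```

```text
time: 3.12
ee_pos: [0.5451, 0.1648, 0.119]
eef_rot: [-0.036, 0.999, 0.0, 0.0]
ft_force: [0.2, -0.2, 0.9]
width: 0.0009
t 3.12 pos [0.5451 0.1648 0.119 ] F [ 0.2 -0.2  0.9] w 0.0009
 total shift/0.04 tool [-1.338 -0.061 -0.375]  turn/120deg [ 0.0003  0.0003 -0.0004]
```

View pics/s3.png

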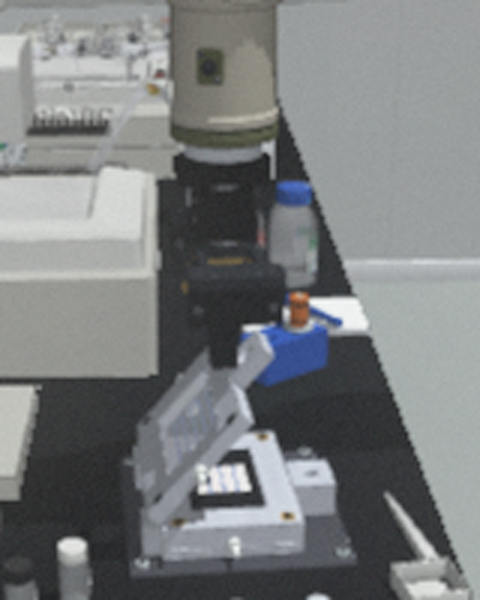

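The lid has followed the fingers: its lug tip moved from about (240,330) to (262,345) in the crop. I'll continue the arc.

```bash
python3 -m inch '[[0.3,0,0.36,0,0,0],[0.23,0,0.36,0,0,0],[0.17,0,0.38,0,0,0],[0.12,0,0.39,0,0,0],[0,0,0,0,0,0]]'
python3 - <<'E'
from h import *
go(.6087-.0985*.9974,.1669-.0985*.0727,.0485)
s=snap("side","4");crop(s,200,60,360,260,"s4",3)
E
```

```text
time: 3.8
ee_pos: [0.5116, 0.1618, 0.0569]
eef_rot: [-0.036, 0.999, -0.0, -0.001]
ft_force: [0.2, 0.2, 0.1]
width: 0.0003
t 3.8 pos [0.5116 0.1618 0.0569] F [0.2 0.2 0.1] w 0.0003
 total shift/0.04 tool [ 0.031 -0.048  0.211]  turn/120deg [-0.0004 -0.0012 -0.0006]
```

View pics/s4.png

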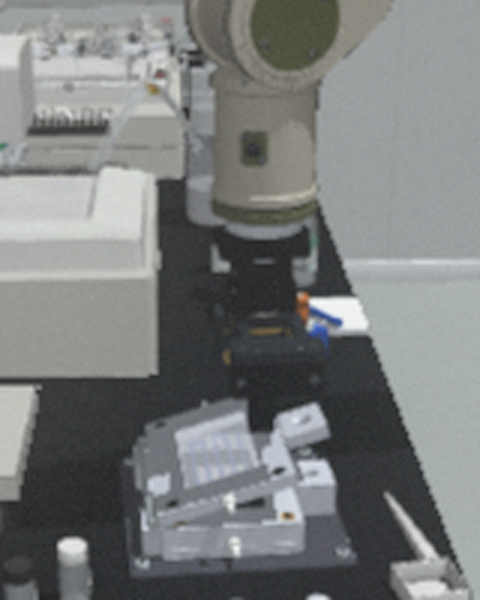

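```bash
python3 - <<'E'
from h import *
s=load("side4");crop(s,240,175,320,260,"s4b",7)
t=snap("top","4");crop(t,180,170,280,260,"t4",7)
H=np.array([.6087,.1669]);x=np.array([.9974,.0727]);yv=np.array([-.0727,.9974])
for th in(0,.05,.1,.15,.2,.25,.3):
    o=[]
    for w in(-.023,.023):
        for off in(0,.012):
            r=-.163*np.cos(th)+off*np.sin(th);z=.036+.163*np.sin(th)+off*np.cos(th)
            o.append((proj(s,np.r_[H+x*r+yv*w,z])-[239.5,174.5])*7)
    print(th,np.round(o).tolist())
print((proj(s,[.5116,.1618,.0569])-[239.5,174.5])*7,(proj(t,[.5116,.1618,.0569])-[179.5,169.5])*7)
E
```

```text
0 [[484.0, 267.0], [485.0, 239.0], [507.0, 323.0], [508.0, 295.0]]
0.05 [[484.0, 248.0], [484.0, 221.0], [507.0, 304.0], [507.0, 276.0]]
0.1 [[483.0, 230.0], [481.0, 202.0], [507.0, 285.0], [505.0, 257.0]]
0.15 [[481.0, 211.0], [478.0, 184.0], [505.0, 266.0], [501.0, 238.0]]
0.2 [[479.0, 193.0], [473.0, 165.0], [502.0, 247.0], [497.0, 219.0]]
0.25 [[475.0, 174.0], [468.0, 147.0], [498.0, 228.0], [491.0, 201.0]]
0.3 [[470.0, 156.0], [461.0, 129.0], [493.0, 210.0], [484.0, 182.0]]
[326.18212242 257.18625102] [339.73626402 352.24524343]
```

View pics/s4b.png

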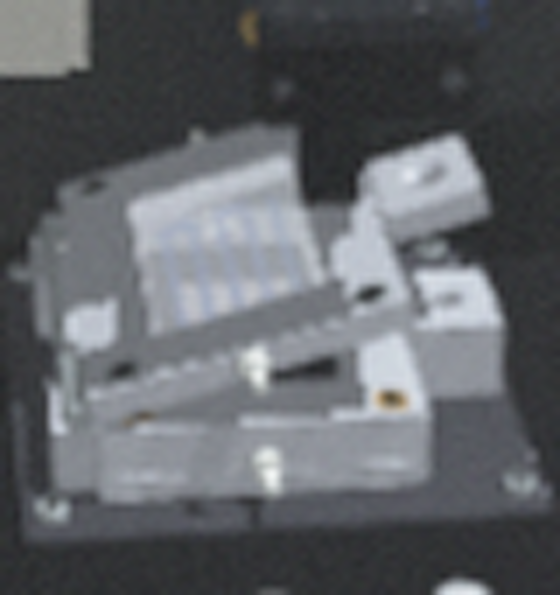

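View pics/t4.png

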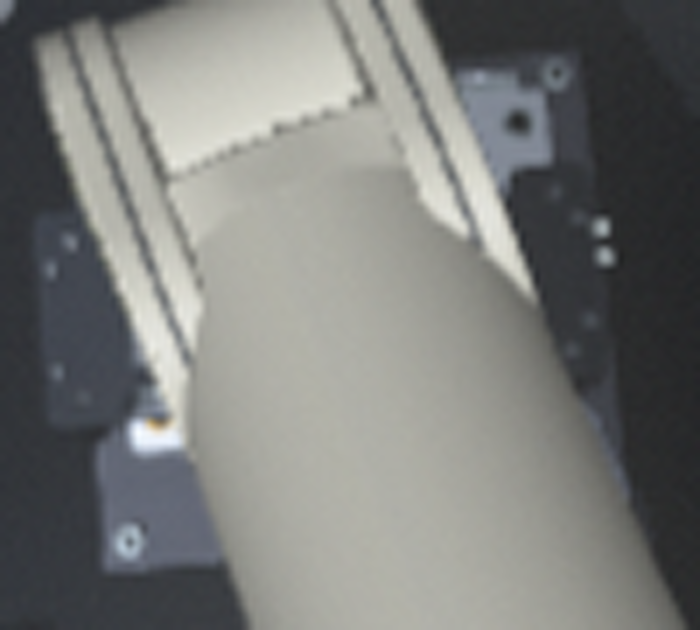

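```bash
python3 - <<'E'
from h import *
s=load("side4");
im=cv2.cvtColor(s["img"],cv2.COLOR_RGB2BGR)[165:235,260:320];im=np.clip((im/255.)**.5*255,0,255).astype(np.uint8)
cv2.imwrite("pics/s4c.png",cv2.resize(im,None,fx=8,fy=8,interpolation=cv2.INTER_CUBIC))
np.set_printoptions(precision=3,suppress=True,linewidth=150)
for v in range(184,216,2):
  print(v,*[(u,dep(s,u,v).round(3).tolist()) for u in(282,286,290)])
H=np.array([.6087,.1669]);x=np.array([.9974,.0727]);yv=np.array([-.0727,.9974])
print((proj(s,[.5116,.1618,.0569])-[259.5,164.5])*8)
E
```

```text
184 (282, [0.529, 0.255, 0.177]) (286, [0.52, 0.255, 0.177]) (290, [0.51, 0.252, 0.176])
186 (282, [0.529, 0.254, 0.171]) (286, [0.519, 0.249, 0.169]) (290, [0.51, 0.249, 0.169])
188 (282, [0.529, 0.25, 0.165]) (286, [0.519, 0.251, 0.165]) (290, [0.51, 0.25, 0.164])
190 (282, [0.529, 0.251, 0.16]) (286, [0.52, 0.252, 0.16]) (290, [0.51, 0.253, 0.16])
192 (282, [0.529, 0.251, 0.155]) (286, [0.519, 0.249, 0.154]) (290, [0.51, 0.25, 0.154])
194 (282, [0.523, 0.156, 0.105]) (286, [0.513, 0.173, 0.113]) (290, [0.503, 0.173, 0.112])
196 (282, [0.523, 0.157, 0.099]) (286, [0.513, 0.172, 0.106]) (290, [0.503, 0.167, 0.104])
198 (282, [0.522, 0.156, 0.093]) (286, [0.513, 0.171, 0.1]) (290, [0.503, 0.17, 0.099])
200 (282, [0.522, 0.157, 0.088]) (286, [0.513, 0.172, 0.095]) (290, [0.503, 0.173, 0.095])
202 (282, [0.521, 0.142, 0.075]) (286, [0.513, 0.172, 0.089]) (290, [0.503, 0.171, 0.089])
204 (282, [0.522, 0.149, 0.072]) (286, [0.513, 0.174, 0.084]) (290, [0.502, 0.166, 0.08])
206 (282, [0.523, 0.161, 0.072]) (286, [0.513, 0.171, 0.077]) (290, [0.503, 0.177, 0.08])
208 (282, [0.523, 0.174, 0.073]) (286, [0.513, 0.177, 0.074]) (290, [0.503, 0.184, 0.078])
210 (282, [0.524, 0.182, 0.071]) (286, [0.514, 0.19, 0.075]) (290, [0.505, 0.199, 0.08])
212 (282, [0.525, 0.194, 0.071]) (286, [0.515, 0.199, 0.074]) (290, [0.505, 0.205, 0.077])
214 (282, [0.525, 0.206, 0.072]) (286, [0.516, 0.212, 0.075]) (290, [0.506, 0.216, 0.077])
[212.78  373.927]
```

View pics/s4c.png

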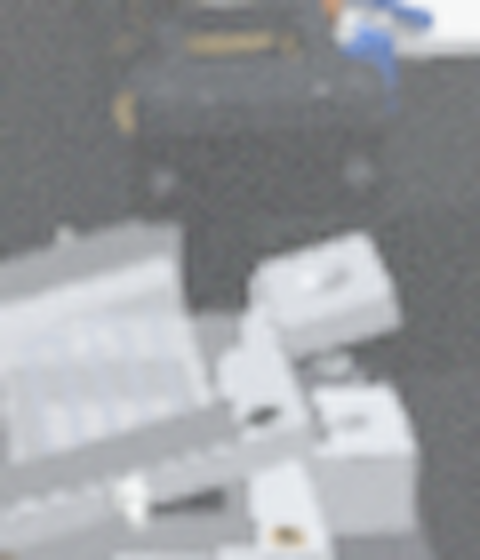

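```bash
python3 - <<'E'
from h import *
for n,us,z in(("1",(255,262,268),.2513),("2",(250,258,264),.1372),("3",(270,278,284),.119),("4",(282,288,294),.0569)):
  s=load("side"+n)
  for u in us:
    P=np.array([dep(s,u,v) for v in range(70,215)])
    ok=(P[:,1]>.235)&(P[:,1]<.28)&(P[:,2]>.1)
    f=(P[:,1]>.14)&(P[:,1]<.19)&(np.abs(P[:,0]-P[ok][:,0].mean())<.05)
    print(n,u,"body bottom z",P[ok][:,2].min().round(4),"=TCP+",(P[ok][:,2].min()-z).round(4),"x,y",P[ok][-1,:2].round(3),"finger low",P[f][:,2].min().round(4) if f.any() else None)
E
```

```text
1 255 body bottom z 0.3486 =TCP+ 0.0973 x,y [0.589 0.265] finger low 0.0766
1 262 body bottom z 0.1017 =TCP+ -0.1496 x,y [0.576 0.244] finger low 0.1037
1 268 body bottom z 0.1036 =TCP+ -0.1477 x,y [0.562 0.248] finger low 0.1298
2 250 body bottom z 0.2341 =TCP+ 0.0969 x,y [0.602 0.257] finger low 0.0599
2 258 body bottom z 0.2326 =TCP+ 0.0954 x,y [0.584 0.254] finger low 0.0889
2 264 body bottom z 0.1011 =TCP+ -0.0361 x,y [0.572 0.248] finger low 0.1122
3 270 body bottom z 0.1003 =TCP+ -0.0187 x,y [0.557 0.247] finger low 0.1122
3 278 body bottom z 0.1129 =TCP+ -0.0061 x,y [0.538 0.246] finger low 0.1334
3 284 body bottom z 0.2149 =TCP+ 0.0959 x,y [0.525 0.249] finger low 0.1393
4 282 body bottom z 0.1546 =TCP+ 0.0977 x,y [0.529 0.251] finger low 0.0697
4 288 body bottom z 0.1534 =TCP+ 0.0965 x,y [0.514 0.248] finger low 0.0757
4 294 body bottom z 0.1517 =TCP+ 0.0948 x,y [0.5   0.245] finger low 0.0799
```

```bash
python3 - <<'E'
from h import *
np.set_printoptions(precision=3,suppress=True)
for n,tc in(("1",(.5874,.1789,.2513)),("2",(.598,.1684,.1372)),("3",(.5451,.1648,.119))):
  s=load("side"+n);u,v=proj(s,tc);print(n,"TCP px",u,v)
  for vv in range(int(v)-30,int(v)+8,2):print(vv,[dep(s,uu,vv).round(3).tolist() for uu in(u-3,u+1)])
s=load("side1");crop(s,220,60,320,160,"s1b",6)
E
```

```text
1 TCP px 256.3111146318748 143.56991012564401
113 [[0.593, 0.269, 0.35], [0.584, 0.27, 0.35]]
115 [[0.593, 0.194, 0.325], [0.584, 0.195, 0.326]]
117 [[0.593, 0.193, 0.321], [0.584, 0.194, 0.321]]
119 [[0.593, 0.191, 0.315], [0.584, 0.19, 0.315]]
121 [[0.594, 0.191, 0.311], [0.584, 0.196, 0.312]]
123 [[0.594, 0.191, 0.306], [0.584, 0.189, 0.305]]
125 [[0.594, 0.188, 0.3], [0.584, 0.187, 0.3]]
127 [[0.594, 0.19, 0.296], [0.584, 0.189, 0.295]]
129 [[0.594, 0.188, 0.29], [0.584, 0.188, 0.29]]
131 [[0.594, 0.189, 0.286], [0.585, 0.187, 0.285]]
133 [[0.594, 0.188, 0.281], [0.585, 0.186, 0.28]]
135 [[0.599, -0.702, -0.003], [0.581, -0.701, -0.003]]
137 [[0.599, -0.673, -0.003], [0.581, -0.671, -0.003]]
139 [[0.599, -0.643, -0.002], [0.582, -0.639, -0.002]]
141 [[0.599, -0.619, -0.004], [0.582, -0.615, -0.003]]
143 [[0.599, -0.584, -0.001], [0.582, -0.59, -0.003]]
145 [[0.599, -0.565, -0.004], [0.582, -0.56, -0.002]]
147 [[0.599, -0.531, -0.001], [0.583, -0.531, -0.002]]
149 [[0.599, -0.509, -0.002], [0.583, -0.509, -0.003]]
2 TCP px 252.82213519649153 185.04933775594566
155 [[0.603, 0.255, 
[... 1261 characters left out ...]
[0.553, 0.179, 0.182], [0.543, 0.178, 0.182]]
172 [[0.553, 0.176, 0.175], [0.543, 0.175, 0.175]]
174 [[0.553, 0.177, 0.17], [0.543, 0.177, 0.17]]
176 [[0.553, 0.172, 0.163], [0.543, 0.172, 0.163]]
178 [[0.553, 0.174, 0.158], [0.543, 0.173, 0.158]]
180 [[0.553, 0.175, 0.153], [0.543, 0.172, 0.152]]
182 [[0.553, 0.173, 0.147], [0.543, 0.175, 0.148]]
184 [[0.552, 0.14, 0.127], [0.542, 0.16, 0.135]]
186 [[0.552, 0.15, 0.126], [0.543, 0.171, 0.135]]
188 [[0.553, 0.158, 0.123], [0.543, 0.177, 0.132]]
190 [[0.553, 0.168, 0.122], [0.544, 0.191, 0.133]]
192 [[0.553, 0.176, 0.12], [0.544, 0.199, 0.131]]
194 [[0.554, 0.184, 0.118], [0.544, 0.208, 0.129]]
196 [[0.554, 0.198, 0.12], [0.545, 0.221, 0.13]]
```

View pics/s1b.png

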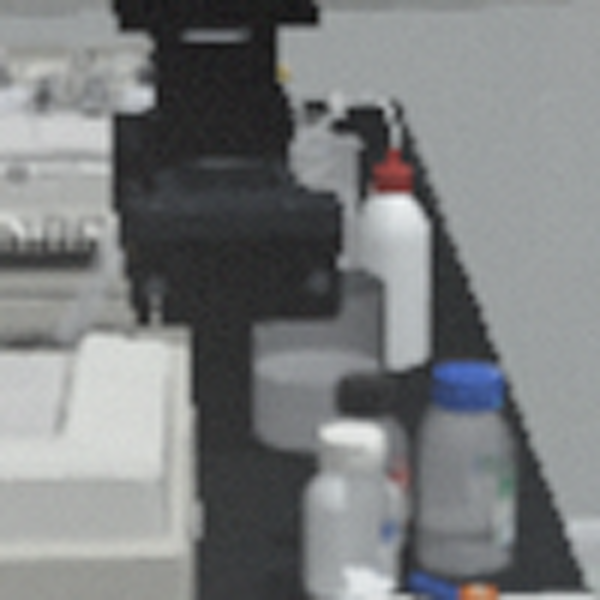

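```bash
python3 - <<'E'
from h import *
np.set_printoptions(precision=3,suppress=True)
s=load("side0");tc=(.2788,.5589,.1949);print(proj(s,tc))
vv,uu=np.mgrid[100:260,400:512]
P=np.array([dep(s,u,v) for u,v in zip(uu.ravel(),vv.ravel())]).reshape(160,112,3)
ok=(np.abs(P[...,0]-.279)<.15)&(np.abs(P[...,1]-.559)<.15)
for z in np.arange(.15,.36,.01):
  m=ok&(np.abs(P[...,2]-z)<.005)
  if m.any():print(round(z,3),m.sum(),"x",P[m][:,0].min(),P[m][:,0].max(),"y",P[m][:,1].min(),P[m][:,1].max())
crop(s,400,100,512,260,"s0g",4)
E
```

```text
[443.183 245.545]
0.22 35 x 0.2925594297958993 0.31198656666441194 y 0.6006206928153107 0.6115418211695948
0.23 89 x 0.2926523643117902 0.312769521096671 y 0.6001018373582203 0.6118238779506545
0.24 88 x 0.2922663212743765 0.31248316343196336 y 0.6001791786491664 0.6115268230860744
0.25 83 x 0.2940149425188251 0.3135286315531604 y 0.6021115409933908 0.6135414892612371
0.26 88 x 0.2936637863778104 0.31456564882412824 y 0.6034118860835624 0.6156204893954335
0.27 87 x 0.2951705777416586 0.3153848913315019 y 0.6059855943992719 0.6183590895930065
0.28 24 x 0.29502422601608014 0.31493805042231826 y 0.6065149835689061 0.6173341704299457
0.29 186 x 0.22538816376168014 0.3503693493598077 y 0.5007267605808351 0.6532850122145496
0.3 406 x 0.22353291248978047 0.35142839414242316 y 0.4986702653747458 0.6541788746587119
0.31 487 x 0.20986336095246405 0.3530373048222084 y 0.47058829795642576 0.6581100280075899
0.32 490 x 0.2111053159510422 0.3540159782574005 y 0.47040083587017467 0.6597693494716709
0.33 1297 x 0.2075390125405019 0.3532020255985019 y 0.4631564229138567 0.6604709197083614
0.34 247 x 0.2629337474773577 0.30862581678252554 y 0.5098701906549185 0.5872615154376651
0.35 228 x 0.262804155204993 0.30620303391311965 y 0.5439773227231289 0.5869366968208791
```

View pics/s0g.png

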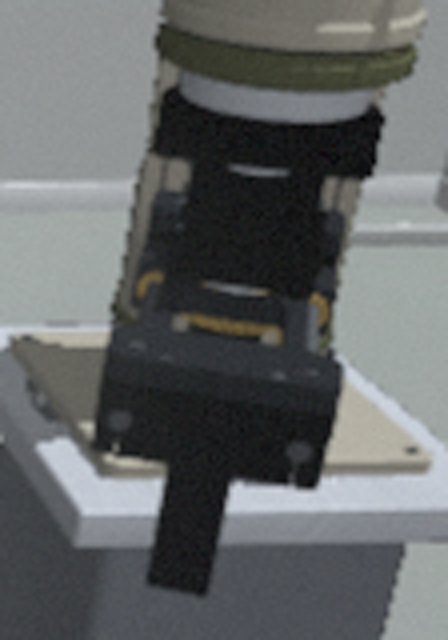

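The cameras and the contact agree that the fingertips sit about 20–25 mm higher than the reported TCP z. The lid is at about 0.24 rad under fingers that read z = 0.057, and the fingertips' depth reads 0.277 when the state says 0.251. From here I'll trust vision and contact for z, and keep pushing while watching the force.

```bash
python3 -m inch '[[0.08,-0.04,0.24,0,0,0],[0.04,0,0.2,0,0,0],[0,0,0.1,0,0,0],[0,0,0,0,0,0]]'
python3 - <<'E'
from h import *
go(.5105,.159,.03)
s=snap("side","5");crop(s,240,175,320,260,"s5",7)
E
```

```text
time: 4.4
ee_pos: [0.5078, 0.1601, 0.0365]
eef_rot: [-0.036, 0.999, -0.0, -0.0]
ft_force: [-0.5, 0.6, -1.1]
width: 0.0005
t 4.4 pos [0.5078 0.1601 0.0365] F [-0.5  0.6 -1.1] w 0.0005
 total shift/0.04 tool [-0.065 -0.032  0.162]  turn/120deg [-0.0001 -0.0003 -0.0007]
```

View pics/s5.png

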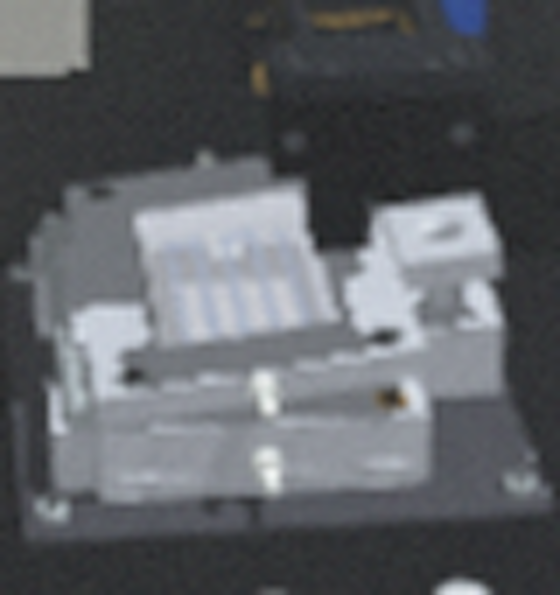

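```bash
python3 -m inch '[[0,0,0.12,0,0,0],[0,0,0,0,0,0]]'; python3 -m inch '[[0,0,0.1,0,0,0],[0,0,0,0,0,0]]'; python3 -m inch '[[0,0,0.06,0,0,0],[0,0,0,0,0,0]]'
```

```text
time: 4.7
ee_pos: [0.5079, 0.1602, 0.0317]
eef_rot: [-0.036, 0.999, -0.0, -0.0]
ft_force: [-0.3, 0.2, -0.3]
width: 0.0004
time: 4.95
ee_pos: [0.508, 0.1602, 0.0278]
eef_rot: [-0.036, 0.999, 0.0, -0.0]
ft_force: [0.2, -1.1, 0.2]
width: 0.0005
time: 5.2
ee_pos: [0.5079, 0.1602, 0.0256]
eef_rot: [-0.036, 0.999, 0.0, -0.0]
ft_force: [-0.7, -0.3, 1.2]
width: 0.0005
```

```bash
python3 -m inch '[[0,0,0.06,0,0,0],[0,0,0,0,0,0]]'; python3 -m inch '[[0,0,0.06,0,0,0],[0,0,0,0,0,0]]'; python3 - <<'E'
from h import *
go(.5105,.159,.025)
s=snap("side","6");crop(s,240,175,320,260,"s6",7)
E
```

```text
time: 5.45
ee_pos: [0.5076, 0.1602, 0.0232]
eef_rot: [-0.036, 0.999, 0.0, -0.0]
ft_force: [-3.3, -1.0, 5.2]
width: 0.0005
time: 5.7
ee_pos: [0.5075, 0.1602, 0.0219]
eef_rot: [-0.036, 0.999, 0.0, -0.001]
ft_force: [-9.6, -2.7, 18.9]
width: 0.0004
t 5.7 pos [0.5075 0.1602 0.0219] F [-9.6 -2.7 18.9] w 0.0004
 total shift/0.04 tool [-0.072 -0.036 -0.077]  turn/120deg [ 0.0001 -0.0005 -0.0007]
```

View pics/s6.png

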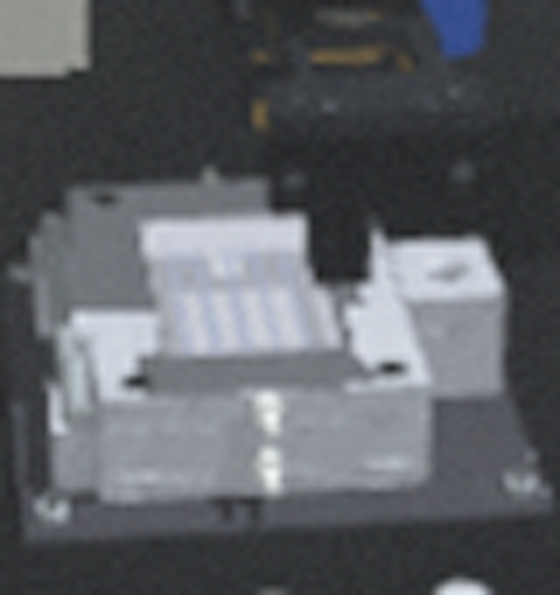

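The seal is compressed and the halves have met: fully shut at a reading of z ≈ 0.022, which again makes the tip about 26 mm above the reading. I'll lift now and measure any x/y bias from the free fingers.

```bash
python3 -m inch '[[0,0,-0.5,0,0,0],[0,0,-1,0,0,0],[0,0,-1,0,0,0],[0,0,-0.5,0,0,0]]' -0.3 20
python3 - <<'E'
from h import *
np.set_printoptions(precision=4,suppress=True)
go(.4455,-.167,.13)
from bench import read_state
tc=read_state()["ee_pos"]
s=snap("side","7");t=snap("top","7");crop(s,220,100,330,260,"s7",4)
vv,uu=np.mgrid[60:260,230:340]
P=np.array([dep(s,u,v) for u,v in zip(uu.ravel(),vv.ravel())])
ok=(np.abs(P[:,0]-tc[0])<.06)&(np.abs(P[:,1]-tc[1])<.07)
for z in np.arange(tc[2]-.03,tc[2]+.12,.01):
  m=ok&(np.abs(P[:,2]-z)<.005)
  if m.any():print(round(z-tc[2],3),m.sum(),"x",np.percentile(P[m][:,0],[0,5,50,95,100])-tc[0],"y",np.percentile(P[m][:,1],[0,5,50,95,100])-tc[1])
E
```

```text
time: 6.25
ee_pos: [0.509, 0.1605, 0.143]
eef_rot: [-0.036, 0.999, 0.001, 0.001]
ft_force: [-0.4, 0.3, -0.2]
width: 0.0282
t 6.25 pos [0.509  0.1605 0.143 ] F [-0.4  0.3 -0.2] w 0.0282
 total shift/0.04 tool [ 2.168 -8.053  0.311]  turn/120deg [ 0.0005  0.0014 -0.0007]
0.03 40 x [-0.0117 -0.0117  0.0009  0.0109  0.011 ] y [-0.0164 -0.0144  0.0226  0.0243  0.0281]
0.04 43 x [-0.0117 -0.0114  0.001   0.0109  0.0111] y [-0.0194 -0.0154  0.0222  0.0255  0.0274]
0.05 38 x [-0.0112 -0.0108  0.0026  0.0111  0.0111] y [-0.0176 -0.0161  0.0238  0.0274  0.0279]
0.06 29 x [-0.0109 -0.0106 -0.001   0.009   0.0092] y [-0.0119  0.0224  0.0261  0.0285  0.0292]
0.07 33 x [-0.0128 -0.0113 -0.0029  0.0091  0.0093] y [0.025  0.026  0.0282 0.0305 0.0311]
0.1 13 x [0.0299 0.03   0.0345 0.0396 0.0407] y [-0.0416 -0.0286  0.0447  0.0503  0.0509]
0.11 44 x [0.0217 0.0247 0.0343 0.0406 0.0407] y [-0.0681 -0.0424 -0.0141  0.0507  0.0554]
```

View pics/s7.png

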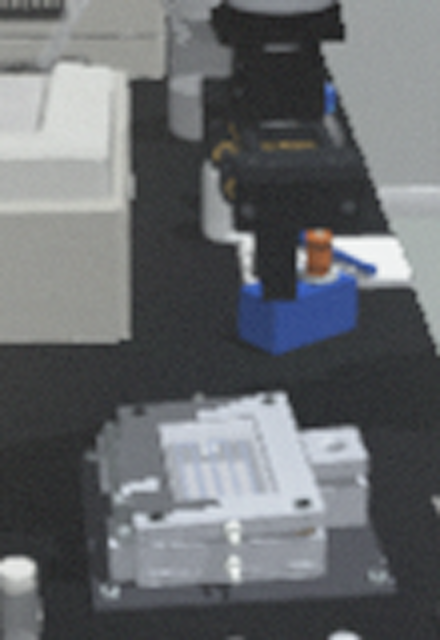

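```bash
python3 -m inch '[[0.25,-0.9,0,0,0,0],[0.25,-0.95,0,0,0,0],[0.25,-0.95,0,0,0,0],[0.25,-0.95,0,0,0,0],[0.25,-0.95,0,0,0,0]]' 0.4 20
python3 -m inch '[[0.25,-0.95,0,0,0,0],[0.25,-0.95,0,0,0,0],[0.25,-0.95,0,0,0,0],[0.17,-0.5,0,0,0,0],[0,0,0,0,0,0]]'
python3 -c "
from h import *
go(.4455,-.167,.027)"
```

```text
time: 6.98
ee_pos: [0.4707, -0.0322, 0.1396]
eef_rot: [-0.036, 0.999, -0.0, -0.001]
ft_force: [0.8, -1.1, 0.3]
width: 0.0603
time: 7.6
ee_pos: [0.4435, -0.1684, 0.1398]
eef_rot: [-0.034, 0.999, -0.0, -0.001]
ft_force: [-0.4, 0.0, -0.3]
width: 0.0608
t 7.6 pos [ 0.4435 -0.1684  0.1398] F [-0.4  0.  -0.3] w 0.0608
 total shift/0.04 tool [-0.055  0.033  2.821]  turn/120deg [-0.0001 -0.0006 -0.0021]
```

```bash
python3 -m inch '[[-0.05,0.03,0.9,0,0,0],[0,0,0.9,0,0,0],[0,0,0.5,0,0,0],[0,0,0.2,0,0,0],[0,0,0,0,0,0]]'
python3 - <<'E'
from h import *
go(.4455,-.167,.027)
s=snap("side","8");crop(s,265,110,335,205,"s8",6)
t=snap("top","8");crop(t,320,205,380,265,"t8",8)
E
```

```text
time: 8.22
ee_pos: [0.4463, -0.1652, 0.0406]
eef_rot: [-0.036, 0.999, 0.0, -0.0]
ft_force: [0.3, -0.8, -0.2]
width: 0.0604
t 8.22 pos [ 0.4463 -0.1652  0.0406] F [ 0.3 -0.8 -0.2] w 0.0604
 total shift/0.04 tool [ 0.023 -0.043  0.339]  turn/120deg [ 0.0001 -0.0003 -0.0003]
```

View pics/s8.png

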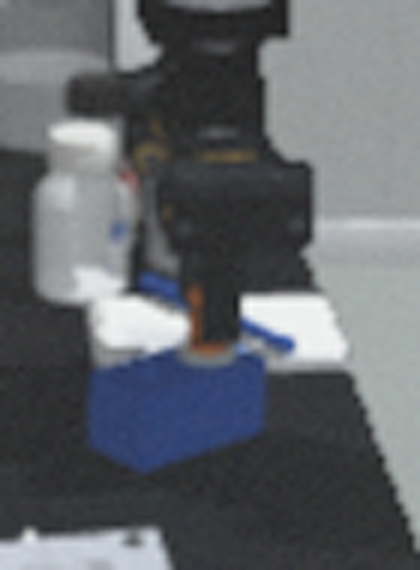

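```bash
python3 -m inch '[[0,-0.04,0.2,0,0,0],[0,0,0.12,0,0,0],[0,0,0,0,0,0]]'
python3 -m inch '[[0,0,0,0,0,0],[0,0,0,0,0,0],[0,0,0,0,0,0],[0,0,0,0,0,0]]' -1 40
```

```text
time: 8.7
ee_pos: [0.4461, -0.1674, 0.0276]
eef_rot: [-0.036, 0.999, 0.0, -0.0]
ft_force: [-0.1, -0.7, -0.1]
width: 0.0608
time: 9.2
ee_pos: [0.4464, -0.1674, 0.0281]
eef_rot: [-0.036, 0.999, 0.0, 0.0]
ft_force: [-0.0, 0.2, -0.7]
width: 0.0286
```

```bash
python3 -m inch '[[0,0,0,0,0,0],[0,0,0,0,0,0],[0,0,0,0,0,0]]'
python3 - <<'E'
from h import *
s=snap("side","9");crop(s,265,110,335,205,"s9",6)
E
```

```text
time: 9.57
ee_pos: [0.4464, -0.1674, 0.0281]
eef_rot: [-0.036, 0.999, 0.0, 0.0]
ft_force: [-0.9, 0.1, 1.0]
width: 0.0209
```

View pics/s9.png

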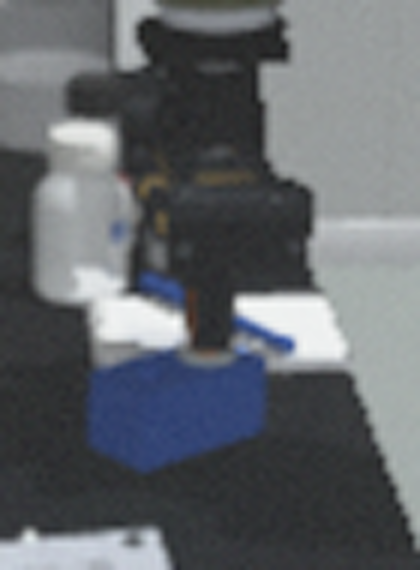

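```bash
python3 -m inch '[[0,0,-0.5,0,0,0],[0,0,-0.8,0,0,0],[0,0,-0.9,0,0,0],[0,0,-0.8,0,0,0],[0,0,0,0,0,0]]'
python3 - <<'E'
from h import *
go(.4652,.1562,.12)
s=snap("side","10");crop(s,265,60,335,205,"s10",5)
E
```

```text
time: 10.25
ee_pos: [0.4478, -0.1678, 0.1502]
eef_rot: [-0.036, 0.999, -0.0, 0.002]
ft_force: [-0.4, -0.2, -1.1]
width: 0.021
t 10.25 pos [ 0.4478 -0.1678  0.1502] F [-0.4 -0.2 -1.1] w 0.021
 total shift/0.04 tool [-1.007  8.049  0.754]  turn/120deg [-0.0003  0.002  -0.0007]
```

View pics/s10.png

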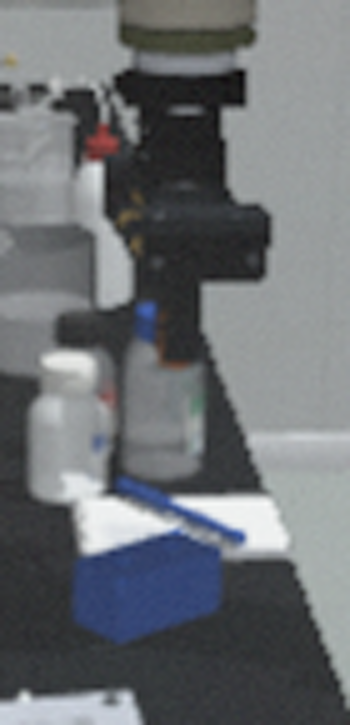

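```bash
python3 -m inch '[[-0.1,0.9,0,0,0,0],[-0.12,0.95,0,0,0,0],[-0.12,0.95,0,0,0,0],[-0.12,0.95,0,0,0,0],[-0.12,0.95,0,0,0,0]]'
python3 -m inch '[[-0.12,0.95,0,0,0,0],[-0.12,0.95,0,0,0,0],[-0.12,0.95,0,0,0,0],[-0.05,0.45,0,0,0,0],[0,0,0,0,0,0]]'
python3 - <<'E'
from h import *
go(.4652,.1562,.10)
s=snap("side","11");crop(s,240,120,340,250,"s11",5)
t=snap("top","11");crop(t,190,160,290,260,"t11",6)
E
```

```text
time: 10.92
ee_pos: [0.4553, 0.0229, 0.1467]
eef_rot: [-0.036, 0.999, -0.0, -0.001]
ft_force: [0.1, -1.0, -0.3]
width: 0.0216
time: 11.55
ee_pos: [0.4626, 0.1548, 0.1471]
eef_rot: [-0.036, 0.999, -0.0, -0.001]
ft_force: [0.2, -1.5, -0.4]
width: 0.0211
t 11.55 pos [0.4626 0.1548 0.1471] F [ 0.2 -1.5 -0.4] w 0.0211
 total shift/0.04 tool [-0.068  0.032  1.179]  turn/120deg [-0.0003 -0.0007  0.    ]
```

View pics/s11.png

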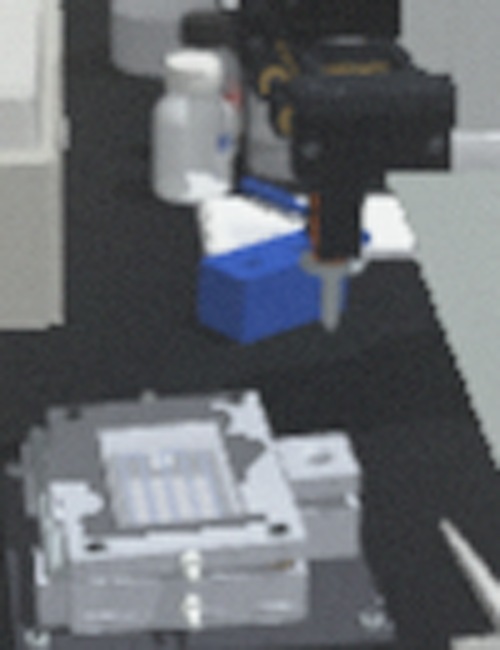

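View pics/t11.png

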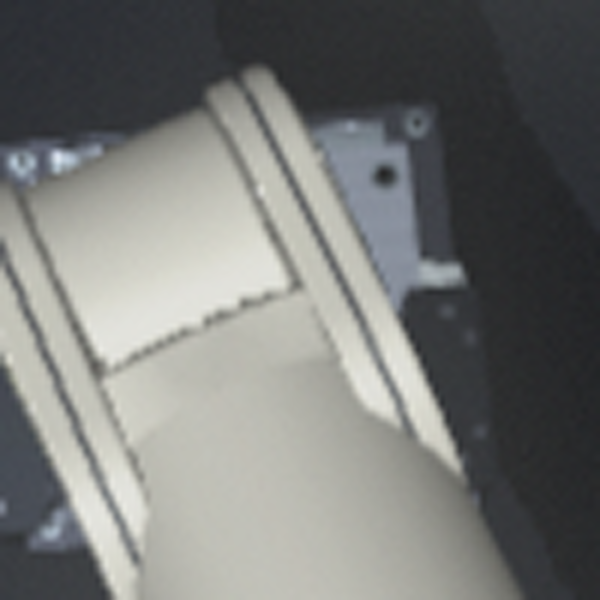

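```bash
python3 - <<'E'
from h import *
np.set_printoptions(precision=4,suppress=True)
s=load("side11")
f=lambda x,y:((x+.5)/5-.5+240,(y+.5)/5-.5+120)
def ony(u,v,y):
    p,d=ray(s,u,v);return p+d*(y-p[1])/d[1]
print("tip",ony(*f(332,331),.155),"onz",onz(s,*f(332,331),.128))
print("shoulder",ony(*f(333,262),.155),onz(s,*f(333,262),.164))
for z in(.052,.054,.056):print("lidhole",onz(s,*f(321,457),z))
for th in(.03,.04,.05):print(th,(proj(s,[.6087-.9974*(.144*np.cos(th)-.0125*np.sin(th)),.1669-.0727*.1436,.036+.144*np.sin(th)+.0125])-[239.5,119.5])*5)
crop(s,285,165,325,225,"s11b",12)
E
```

```text
tip [0.4605 0.155  0.1266] onz [0.4609 0.1582 0.128 ]
shoulder [0.4613 0.155  0.1652] [0.461  0.1522 0.164 ]
lidhole [0.4637 0.1528 0.052 ]
lidhole [0.4641 0.1566 0.054 ]
lidhole [0.4646 0.1604 0.056 ]
0.03 [318.826  459.3905]
0.04 [318.5804 456.9928]
0.05 [318.3076 454.594 ]
```

View pics/s11b.png

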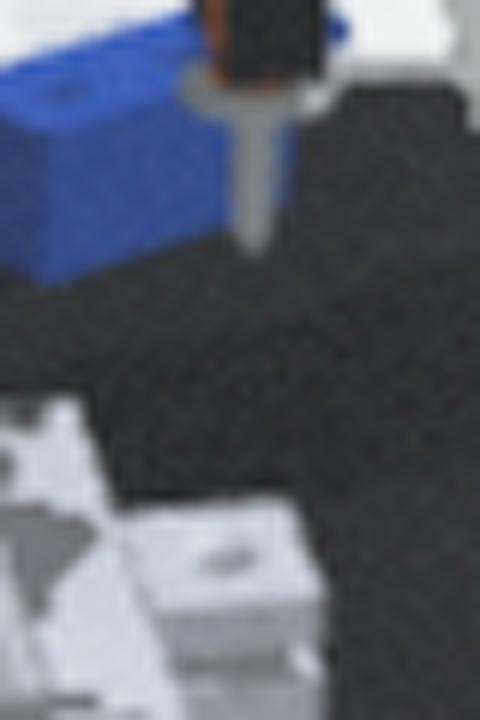

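```bash
python3 -m inch '[[-0.09,0.04,0.6,0,0,0],[0,0,0.7,0,0,0],[0,0,0.3,0,0,0],[0,0,0,0,0,0],[0,0,0,0,0,0]]'
python3 - <<'E'
from h import *
go(.4661,.1563,.079)
s=snap("side","12");crop(s,275,155,325,225,"s12",8)
E
```

```text
time: 12.28
ee_pos: [0.4673, 0.1563, 0.0851]
eef_rot: [-0.035, 0.999, 0.0, 0.001]
ft_force: [-0.6, 0.5, -0.7]
width: 0.0211
t 12.28 pos [0.4673 0.1563 0.0851] F [-0.6  0.5 -0.7] w 0.0211
 total shift/0.04 tool [0.03  0.001 0.152]  turn/120deg [ 0.0003  0.0007 -0.0009]
```

View pics/s12.png

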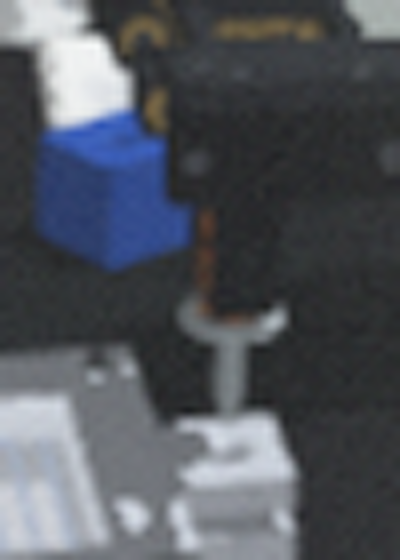

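```bash
python3 - <<'E'
from h import *
s=load("side12")
for P in([.4643,.1565,.066],[.4643,.1565,.054],[.4643,.1525,.066]):print((proj(s,P)-[274.5,154.5])*8)
E
python3 -m inch '[[0,0,0.15,0,0,0],[0,0,0.12,0,0,0],[0,0,0,0,0,0]]'
python3 -m inch '[[0,0,0.12,0,0,0],[0,0,0.12,0,0,0],[0,0,0,0,0,0]]'
python3 - <<'E'
from h import *
go(.4661,.1563,.035)
s=snap("side","13");crop(s,275,155,325,225,"s13",8)
E
```

```text
[235.02488445 419.64426764]
[233.89305046 451.86332894]
[233.73347835 414.17505568]
time: 12.7
ee_pos: [0.4663, 0.1564, 0.0728]
eef_rot: [-0.036, 0.999, -0.0, -0.0]
ft_force: [-0.5, -0.4, -0.3]
width: 0.021
time: 13.08
ee_pos: [0.4663, 0.1563, 0.0632]
eef_rot: [-0.036, 0.999, -0.0, -0.0]
ft_force: [0.0, 0.2, -0.5]
width: 0.0211
t 13.07 pos [0.4663 0.1563 0.0632] F [ 0.   0.2 -0.5] w 0.0211
 total shift/0.04 tool [0.005 0.    0.704]  turn/120deg [-0.0001 -0.0003 -0.0007]
```

View pics/s13.png

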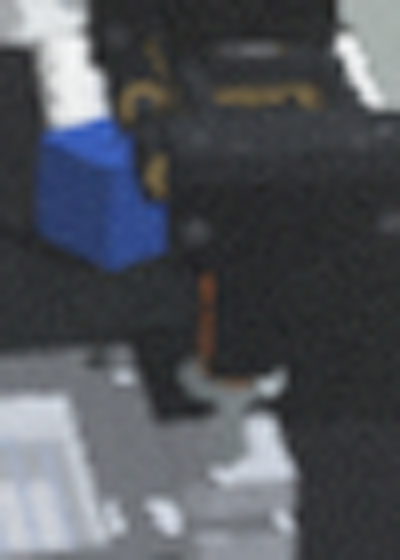

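```bash
python3 -m inch '[[0,0,0.15,0,0,0],[0,0,0,0,0,0]]'
python3 -m inch '[[0,0,0.15,0,0,0],[0,0,0,0,0,0]]'
python3 -m inch '[[0,0,0.15,0,0,0],[0,0,0,0,0,0]]'
```

```text
time: 13.38
ee_pos: [0.4663, 0.1563, 0.0571]
eef_rot: [-0.036, 0.999, -0.0, -0.0]
ft_force: [-0.6, 0.1, -1.0]
width: 0.0208
time: 13.62
ee_pos: [0.4663, 0.1563, 0.0511]
eef_rot: [-0.036, 0.999, -0.0, -0.0]
ft_force: [0.1, -0.1, 0.1]
width: 0.0211
time: 13.88
ee_pos: [0.4663, 0.1563, 0.0452]
eef_rot: [-0.036, 0.999, -0.0, -0.0]
ft_force: [0.2, 0.4, -1.2]
width: 0.0212
```

```bash
python3 -m inch '[[0,0,0.1,0,0,0],[0,0,0,0,0,0]]'
python3 -m inch '[[0,0,0.1,0,0,0],[0,0,0,0,0,0]]'
python3 - <<'E'
from h import *
s=snap("side","14");crop(s,245,165,325,245,"s14",7)
E
```

```text
time: 14.12
ee_pos: [0.4664, 0.1563, 0.0413]
eef_rot: [-0.036, 0.999, -0.0, -0.0]
ft_force: [-0.2, 0.4, -0.6]
width: 0.0211
time: 14.38
ee_pos: [0.4666, 0.1565, 0.0375]
eef_rot: [-0.036, 0.999, 0.0, 0.0]
ft_force: [0.3, 0.4, -0.7]
width: 0.0207
```

View pics/s14.png

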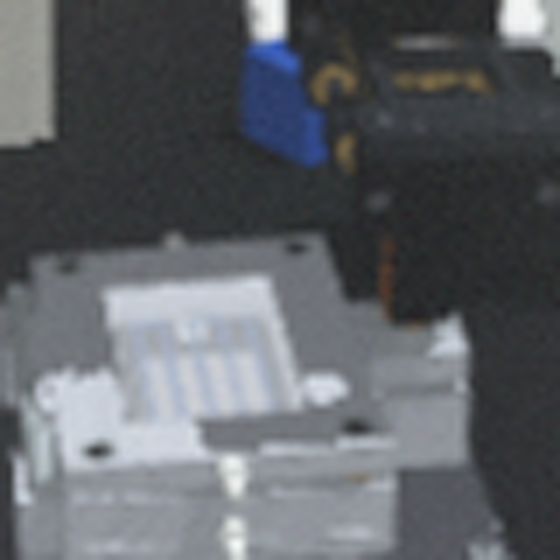

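The shoulder is about to land, or has just touched. I'll press in small steps with a stronger grip so the knob can't slip.

```bash
python3 -m inch '[[0,0,0.06,0,0,0],[0,0,0,0,0,0]]' -1 60
python3 -m inch '[[0,0,0.05,0,0,0],[0,0,0,0,0,0]]'
python3 -m inch '[[0,0,0.05,0,0,0],[0,0,0,0,0,0]]'
```

```text
time: 14.68
ee_pos: [0.4664, 0.1564, 0.0351]
eef_rot: [-0.036, 0.999, 0.0, -0.0]
ft_force: [-0.7, 0.7, 0.8]
width: 0.0207
time: 14.92
ee_pos: [0.4664, 0.1564, 0.0331]
eef_rot: [-0.036, 0.999, -0.0, -0.0]
ft_force: [-2.2, 0.4, 2.1]
width: 0.0209
time: 15.18
ee_pos: [0.4663, 0.1564, 0.0315]
eef_rot: [-0.036, 0.999, 0.0, -0.0]
ft_force: [-4.8, -0.2, 9.0]
width: 0.0207
```

```bash
python3 -m inch '[[0.02,0,0.04,0,0,0],[0,0,0,0,0,0]]'
python3 -m inch '[[0.01,0,0.03,0,0,0],[0,0,0,0,0,0]]'
python3 - <<'E'
from h import *
s=snap("side","15");crop(s,245,165,325,245,"s15",7)
E
```

```text
time: 15.42
ee_pos: [0.4663, 0.1565, 0.0313]
eef_rot: [-0.036, 0.999, 0.0, 0.0]
ft_force: [-8.9, -3.3, 23.5]
width: 0.0205
time: 15.68
ee_pos: [0.4664, 0.1565, 0.0311]
eef_rot: [-0.035, 0.999, 0.0, 0.001]
ft_force: [-13.3, -5.9, 34.6]
width: 0.0207
```

View pics/s15.png

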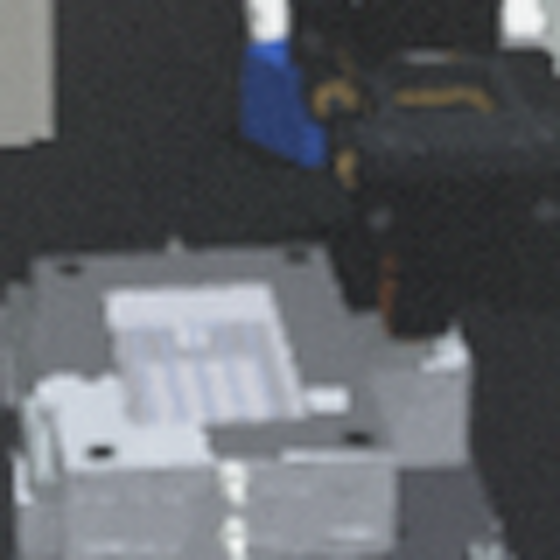

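```bash
python3 -m inch '[[0,0,-0.02,0,0,0],[0,0,0,0,0,0],[0,0,0,0,0,0],[0,0,0,0,0,0]]'
python3 - <<'E'
from h import *
s=snap("side","16");crop(s,245,195,315,245,"s16",10)
s6=load("side6")
crop(s6,245,195,315,245,"s6z",10)
E
python3 -c "
from h import *
a=cv2.imread('pics/s16.png');b=cv2.imread('pics/s6z.png');im=cv2.resize(np.vstack([a,b]),None,fx=.59,fy=.59);cv2.imwrite('pics/cmp.png',im)
go(.4663,.1563,.0312)"
```

```text
time: 16.23
ee_pos: [0.4663, 0.1565, 0.0312]
eef_rot: [-0.035, 0.999, 0.0, 0.001]
ft_force: [-8.9, -4.2, 25.3]
width: 0.0204
t 16.27 pos [0.4663 0.1565 0.0312] F [-8.2 -4.8 25. ] w 0.0203
 total shift/0.04 tool [ 0.001 -0.005  0.001]  turn/120deg [ 0.0004  0.0008 -0.0008]
```

View pics/cmp.png

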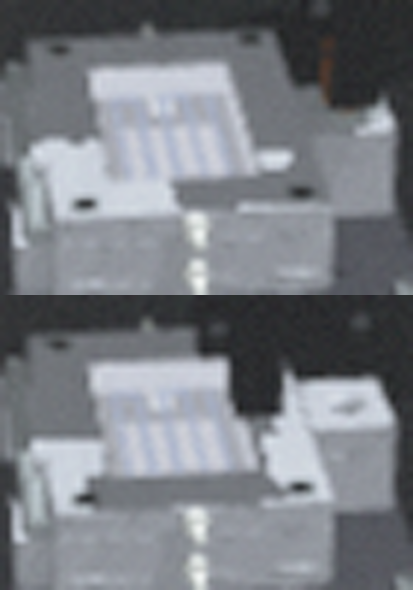

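```bash
python3 -m inch '[[0,0,0,0,0,0],[0,0,0,0,0,0],[0,0,0,0,0,0],[0,0,0,0,0,0]]'; python3 -c "
from bench import *
print(close_job())"
```

```text
time: 16.77
ee_pos: [0.4663, 0.1565, 0.0312]
eef_rot: [-0.036, 0.999, 0.0, 0.001]
ft_force: [-7.8, -4.4, 25.8]
width: 0.0206
the job is handed in; nothing more can be done
None
```

The cell is shut, and the pin is pushed through both front lugs up to its shoulder. I handed the job in at about 17 s, with the gripper still holding the knob (60 N grip set) and pressing down.

**Lid:** I swung it down with the closed fingers until it hit the stop, then let it spring back slightly.

**Pin:** I took it from the blue block and lowered it through both holes. There was no resistance until the shoulder landed. It then met a hard stop at a reading of z = 0.031; I had predicted 0.0315 for the pin fully seated and not slipped in the grip.

**Last checks:**
- Over the final half second the position held still, with about 26 N pressing down.
- The finger opening stayed at 20.5 mm, just under the nominal 22 mm knob.
- The last side picture shows no gap between the halves and matches the earlier fully shut picture. The gripper hid the shoulder itself, so I judged its seating from the height and force.

**Disagreements:**
- **Height reading:** the reported tool height was about 26 mm lower than the real fingertips, as the cameras and the lid contact both showed. I worked from the corrected height.
- **Sideways force:** about 8 N backwards and 4 N to the side remained on the gripper at the end.

I touched none of the other things on the bench, but I did not check them again in a final picture.

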